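# Count ground spacer rings through the tray gate

### The job

Count the three spacer rings out of the tray: with the fingertips, gently push them along the floor, one at a time, through the gap between the two fences so that each drops down the slot into the pan below before the next one follows. Do not grip, lift or tip up anything; the two hex nuts stay on the tray (nudging them aside is fine), and the other things on the bench are left alone.

Things in the scene. Friction and masses are not known exactly. Their poses are not given: they have to be found in the camera images.
- tray: Fixed sheet-metal count-out tray on folded legs. Origin on the bench under it; its x axis points along it towards the gate (about the robot's left, +y, turned up to 0.35 rad either way), z up. Flat floor 70 mm above the bench. Rims and fences of 3 mm sheet stand 16 mm above the floor: rear rim at x = -170 mm, end rim at 167 mm, side rims y = +-130 mm.
- gate (a point): Middle of the gate, at floor height (tray x = 105 mm): the 42 mm wide gap (tray y = +-21 mm) between the ends of two straight fences, which run in from the side rims at 45 degrees, from tray x = -4 mm. Room for one ring at a time.
- slot (a point): Middle of the drop slot's mouth, at floor height, 33 mm beyond the gate. The floor is cut out from tray x = 109 to 167 mm, 42 mm wide between 16 mm high side cheeks, closed by the end rim at x = 167 mm. A ring tips in by itself once its centre is past x = 109 mm: the finger need not go through the gate.
- pan (a point): Middle of the bottom of the fixed steel collecting pan under the slot, 4 mm above the bench: inside tray x = 85 to 202 mm, y = +-62 mm, walls 56 mm high.
- ring_a_mid (a point): Loose dark steel spacer ring lying flat on the tray: round, outside 32 mm across, 16 mm bore, 12 mm high, about 57 g. The point is its centre, half-way up (6 mm above the tray floor). The three rings are alike; they may be sent through in any order.
- ring_b_mid (a point): Loose dark steel spacer ring lying flat on the tray: round, outside 32 mm across, 16 mm bore, 12 mm high, about 57 g. The point is its centre, half-way up (6 mm above the tray floor). The three rings are alike; they may be sent through in any order.
- ring_c_mid (a point): Loose dark steel spacer ring lying flat on the tray: round, outside 32 mm across, 16 mm bore, 12 mm high, about 57 g. The point is its centre, half-way up (6 mm above the tray floor). The three rings are alike; they may be sent through in any order.
- nut_a_mid (a point): Loose steel hex nut lying flat on the tray among the rings, same dark steel: six-sided, 30 mm across flats (35 mm across corners), 16 mm high, 18 mm bore, about 65 g. The point is its centre, 8 mm above the tray floor. It stays on the tray (it may be nudged aside along the floor).
- nut_b_mid (a point): Loose steel hex nut lying flat on the tray among the rings, same dark steel: six-sided, 30 mm across flats (35 mm across corners), 16 mm high, 18 mm bore, about 65 g. The point is its centre, 8 mm above the tray floor. It stays on the tray (it may be nudged aside along the floor).
- brush: Flat wooden bench brush, 200 x 34 mm, 30 mm high, lying on the bench along the near side of the tray; a loose bystander, not to be disturbed. Origin in its underside, at mid-length.
- wrench: Steel wrench, 200 mm long, lying on the bench to the right of the tray; a loose bystander, not to be disturbed. Origin in its underside, at mid-length.
- stone: Grey dressing stone, a bar 150 x 25 x 25 mm, lying on the bench to the left of the tray; a loose bystander, not to be disturbed. Origin in its underside, at mid-length.
- oil: Grey plastic oil bottle, 64 mm across, 170 mm tall, standing at the left; a loose bystander, not to be disturbed. Origin in its underside, at mid-length.
- vblock: Dark steel V-block, 70 x 50 x 42 mm, at the left; a loose bystander, not to be disturbed. Origin in its underside, at mid-length.
- flange: Green stepped wheel flange, a disc 80 mm across and 18 mm high, at the far right; a loose bystander, not to be disturbed. Origin in its underside, at mid-length.
- ring_a: The same ring as point ring_a_mid; origin at the centre of its underside.
- ring_b: The same ring as point ring_b_mid; origin at the centre of its underside.
- ring_c: The same ring as point ring_c_mid; origin at the centre of its underside.
- nut_a: The same nut as point nut_a_mid; origin at the centre of its underside.
- nut_b: The same nut as point nut_b_mid; origin at the centre of its underside.

How it is judged:
On the way, in this order (a step that is already met when the one before it is completed fails the run):
1. one ring has gone through the gate and dropped into the pan (((z of ring_a_mid in the frame of tray between 0 and 0.055 m and x of ring_a_mid in the frame of tray between 0.085 and 0.2 m and y of ring_a_mid in the frame of tray between -0.062 and 0.062 m) or (z of ring_b_mid in the frame of tray between 0 and 0.055 m and x of ring_b_mid in the frame of tray between 0.085 and 0.2 m and y of ring_b_mid in the frame of tray between -0.062 and 0.062 m) or (z of ring_c_mid in the frame of tray between 0 and 0.055 m and x of ring_c_mid in the frame of tray between 0.085 and 0.2 m and y of ring_c_mid in the frame of tray between -0.062 and 0.062 m))), for 0.2 s.
2. after it a second ring has dropped into the pan ((((z of ring_a_mid in the frame of tray between 0 and 0.055 m and x of ring_a_mid in the frame of tray between 0.085 and 0.2 m and y of ring_a_mid in the frame of tray between -0.062 and 0.062 m) and (z of ring_b_mid in the frame of tray between 0 and 0.055 m and x of ring_b_mid in the frame of tray between 0.085 and 0.2 m and y of ring_b_mid in the frame of tray between -0.062 and 0.062 m)) or ((z of ring_a_mid in the frame of tray between 0 and 0.055 m and x of ring_a_mid in the frame of tray between 0.085 and 0.2 m and y of ring_a_mid in the frame of tray between -0.062 and 0.062 m) and (z of ring_c_mid in the frame of tray between 0 and 0.055 m and x of ring_c_mid in the frame of tray between 0.085 and 0.2 m and y of ring_c_mid in the frame of tray between -0.062 and 0.062 m)) or ((z of ring_b_mid in the frame of tray between 0 and 0.055 m and x of ring_b_mid in the frame of tray between 0.085 and 0.2 m and y of ring_b_mid in the frame of tray between -0.062 and 0.062 m) and (z of ring_c_mid in the frame of tray between 0 and 0.055 m and x of ring_c_mid in the frame of tray between 0.085 and 0.2 m and y of ring_c_mid in the frame of tray between -0.062 and 0.062 m)))), for 0.2 s.
3. after that the third ring has dropped into the pan (z of ring_a_mid in the frame of tray between 0 and 0.055 m and x of ring_a_mid in the frame of tray between 0.085 and 0.2 m and y of ring_a_mid in the frame of tray between -0.062 and 0.062 m and z of ring_b_mid in the frame of tray between 0 and 0.055 m and x of ring_b_mid in the frame of tray between 0.085 and 0.2 m and y of ring_b_mid in the frame of tray between -0.062 and 0.062 m and z of ring_c_mid in the frame of tray between 0 and 0.055 m and x of ring_c_mid in the frame of tray between 0.085 and 0.2 m and y of ring_c_mid in the frame of tray between -0.062 and 0.062 m), for 0.2 s.
At the end, for the whole second after the job is handed in: All three rings lie at rest inside the collecting pan (each centre at least 15 mm below the tray floor and within the pan's walls), and both hex nuts still lie flat on the tray floor in front of the gate, inside the rims (all of step 3 and linear speed of each of ring_a, ring_b, ring_c below 0.03 m/s and z of nut_a_mid in the frame of tray between 0.072 and 0.086 m and x of nut_a_mid in the frame of tray between -0.17 and 0.105 m and y of nut_a_mid in the frame of tray between -0.13 and 0.13 m and z of nut_b_mid in the frame of tray between 0.072 and 0.086 m and x of nut_b_mid in the frame of tray between -0.17 and 0.105 m and y of nut_b_mid in the frame of tray between -0.13 and 0.13 m); the robot touches nothing.
It fails at once if a ring or nut is lifted or tipped up on the tray (its centre 8 mm above where it lies) (z of any of ring_a_mid, ring_b_mid, ring_c_mid in the frame of tray above 0.084 m or z of any of nut_a_mid, nut_b_mid in the frame of tray above 0.086 m).
It fails at once if a ring or nut is gripped or pressed hard (the fingers push on it with more than 15 N) (contact force between the fingers and ring_a above 15 N or contact force between the fingers and ring_b above 15 N or contact force between the fingers and ring_c above 15 N or contact force between the fingers and nut_a above 15 N or contact force between the fingers and nut_b above 15 N).
It fails at once if another thing on the bench is disturbed (moved more than 20 mm) (distance of any of brush, wrench, stone, oil, vblock, flange from where it was at the start of the episode above 0.02 m).
It also fails if it takes over 64 s, if anything falls off the work surface, if the arm or the gripper's body presses on something with over 40 N, if the wrist force passes 120 N, or if a joint passes its speed limit or range.

### The arm

A 6-joint arm with a two-finger parallel gripper is mounted at the origin on the work surface. World frame = base frame: x ahead of the robot, y to its left, z up, the work surface at z = 0. Lengths are in m, angles in rad, forces in N, time in s.
With the tool pointing down it reaches from about 0.375 to 0.925 m from the base axis. Payload 5.7 kg.
Tool frame: the origin (TCP) lies midway between the tips of the shut fingers; the grasp point (between the pads) lies pinch_z behind it (pinch_z is the distance from the TCP to the grasp point, in m); z points along the fingers, y is the direction in which the jaws open and shut (so a half turn about z gives the same grasp; the last joint's range is limited). The gripper opens to 85 mm and grips with 20 to 120 N. Pads are 22 mm wide; open, the fingers measure 114 mm over their backs; the gripper's body (76 mm by 85 mm) begins 54 mm behind the grasp point. The pads swing forward as they close: fully open they stand 13 mm farther back than shut.
Start: joints at [0.99, 0.359, 1.51, -0, 1.272, -0.115], TCP at [0.269, 0.536, 0.231] pointing down, gripper open.
Joint ranges: [-2.97, 2.97], [-1.01, 2.36], [0.21, 2.38], [-0.96, 4.11], [0.2, 2.71], [-2.98, 2.98]. Speed limits (rad/s): [2.39, 2.39, 3.14, 3.14, 3.14, 3.14].

### API

Orientations are given as a unit quaternion [w, x, y, z].
In Python, from bench import state, camera, camera_params, hand_in, cut_out, mark_of, pinch_z gives the robot as it stands. The module is installed in compiled form; this text tells all that it offers.
- The arm moves only by the tool jog_arm, never from a script. Its argument "rows" is a list of rows, each a list of 6 numbers: the shift along the tool's x, y, z scaled (see below), then the turn, a rotation vector about the tool's x, y, z scaled (see below). In form: [[dx, dy, dz, ax, ay, az], ...]. A call has 1 to 8 rows; each row shifts and turns the commanded pose from where the row before left it, along the tool's axes as they then stand; what a row does not reach is not made up. The controller multiplies each number of a shift by 20 mm and each number of a turn by 0.1 rad. A row lasts 1/8 s, in which the tool goes at most 62.5 mm and 10.7 degrees, less where a joint would pass 70% of its speed; a pose out of reach is approached as far as the arm can. A call with a number of a shift or a turn outside -1 to 1 is refused whole. A call with a gripper value outside its range is refused whole. "hand" is the opening, from 0 (shut) to 1 (fully open), set as the call begins (left out, the last holds). The fingers move at their own pace and stop on an object; the grip force is fixed at half the most. Time passes only in rows, so rows that do not move let the fingers close. It gives the time, the measured TCP pose, the force and the opening at its end, in the units of the state.
- state(): the state, without advancing time (a new reading comes with each control period).
- camera(name): name is "scene" or "top" or "wrist"; returns the picture (400x640x3 uint8, red, green, blue); there is no depth.
- camera_params(name): a dict with "mtx" (3x3 intrinsics, pixels), "world_to_cam" (4x4, takes a point from world to camera coordinates). Camera axes: x right, y up, looking along -z (the intrinsics and any distortion apply to the point x, -y, -z); pixel columns grow to the right and rows downward; lengths in m; the calibration is good to about 2 mm. A picture is of the moment at which its call begins: read the wrist's pose just before it. camera_params takes no time and is no camera call; for the wrist camera it gives the pose at the moment of the call.
- hand_in(): hands the job in, once; it reports no verdict.
Trained networks look in the newest picture that a camera, given by its name, has taken for a name from the list of things; names that differ only in an ending like _2 or _b are one class to them, and where a whole thing is asked for, a point or a joint stands for the part that bears it (a point fixed in the world has none). Each returns a list of dicts, best first, with "p" (0 to 1); they miss things now and then, are a little off and sometimes report something else, mostly with a low value. They report only what shows in the picture. A call takes as long as a camera call.
- cut_out(camera, query): "region" (400x640 bool, what is visible of it) and "box" ([centre column, centre row, width, height] in pixels, round what is visible of it).
- mark_of(camera, query): "position" ([column, row] in pixels: a listed point, or the origin of a listed thing).
The state is a dict: "time": time; "joint_pos": joint angles; "joint_velocities": joint speeds; "joint_efforts": joint torques, N m; "tcp_pos": TCP position; "tcp_rot": TCP orientation; "ft_force": force on the tool from outside, world axes, zero at the start; "ft_torque": the same for the moment, N m; "grip_width": finger opening in m.
Only numpy, scipy, OpenCV 4.12 (cv2) and the standard library are available. Lean on these libraries where they do the work, as an engineer would, in place of code of your own. Each camera call takes 0.05 s, during which the arm holds its last target.

## Working session

There is one attempt and no reset: what is moved stays moved. The work goes in short steps, Python scripts to look and compute and a tool call to move; the robot and the scene stay as the last step left them, time stands still between calls to the robot, and variables do not carry over. Pictures are saved under pics/ and viewed, and the job is handed in when it is done.

Besides the shell and the picture viewer there is one more tool, called by a JSON object that holds its "method" and its "body", one argument or row to a line. jog_arm: Moves the arm, as the interface text tells. Its arguments: {"type":"object","properties":{"rows":{"type":"array"},"hand":{"type":"number"}},"required":["rows"]}

```bash
mkdir -p pics; cat > h.py <<'E'
import numpy as np, cv2
from bench import *
def pix2z(cam,uv,z,P=None):
    P=P or camera_params(cam); K=np.array(P["mtx"]);W=np.array(P["world_to_cam"])
    d=np.linalg.inv(K)@np.array([uv[0],uv[1],1.]); d=np.array([d[0],-d[1],-d[2]])
    R=W[:3,:3];o=-R.T@W[:3,3]; d=R.T@d
    return o+d*(z-o[2])/d[2]
def proj(cam,p,P=None):
    P=P or camera_params(cam); K=np.array(P["mtx"]);W=np.array(P["world_to_cam"])
    c=W[:3,:3]@np.array(p)+W[:3,3]; q=K@np.array([c[0],-c[1],-c[2]]); return q[:2]/q[2]
def save(cam,name):
    im=camera(cam); cv2.imwrite(f"pics/{name}.png",im[:,:,::-1]); return im
E
python3 - <<'E'
from h import *
np.set_printoptions(precision=4,suppress=True)
print(state(),pinch_z)
for c in ("scene","top","wrist"):
    save(c,c+"0"); P=camera_params(c); print(c,P)
for q in ["ring_a_mid","nut_a_mid","gate","slot","tray"]:
    for c in ("top",):
        for d in mark_of(c,q): print(q,c,d["p"],d["position"],pix2z(c,d["position"],{"ring_a_mid":.076,"nut_a_mid":.078,"gate":.07,"slot":.07,"tray":0}[q]))
E
```

```text
{'time': 0.0, 'joint_pos': array([ 0.9899,  0.3595,  1.5115,  0.    ,  1.2725, -0.1151]), 'joint_velocities': array([0.0003, 0.001 , 0.0009, 0.0005, 0.0006, 0.    ]), 'joint_efforts': array([ -0.0006, -52.7608, -27.862 ,   0.0002,   0.0131,  -0.    ]), 'tcp_pos': array([0.2691, 0.5355, 0.2304]), 'tcp_rot': array([-0.0003,  0.2308,  0.973 , -0.0009]), 'ft_force': array([0.2646, 0.6418, 0.6108]), 'ft_torque': array([ 0.0073,  0.0055, -0.0065]), 'grip_width': 0.08506740217711319} 0.0187
scene {'mtx': array([[478.0067,   0.    , 317.2108],
       [  0.    , 478.0067, 193.0539],
       [  0.    ,   0.    ,   1.    ]]), 'world_to_cam': array([[ 0.6326,  0.7744,  0.0071, -0.3233],
       [-0.4395,  0.3514,  0.8267,  0.1595],
       [ 0.6377, -0.5261,  0.5627, -1.7025],
       [ 0.    ,  0.    ,  0.    ,  1.    ]])}
top {'mtx': array([[381.1702,   0.    , 324.6598],
       [  0.    , 381.1702, 202.0555],
       [  0.    ,   0.    ,   1.    ]]), 'world_to_cam': array([[-0.0301, -0.9995, -0.0028,  0.0256],
       [ 0.9712, -0.0299,  0.2366, -0.5372],
       [-0.2366,  0.0044,  0.9716, -1.1263],
       [ 0.    ,  0.    ,  0.    ,  1.    ]])}
wrist {'mtx': array([[353.3786,   0.    , 322.3759],
       [  0.    , 353.3786, 196.7355],
       [  0.    ,   0.    ,   1.    ]]), 'world_to_cam': array([[ 0.4486,  0.8937, -0.0008, -0.5997],
       [-0.8537,  0.4282, -0.2963,  0.0392],
       [-0.2645,  0.1336,  0.9551, -0.3795],
       [ 0.    ,  0.    ,  0.    ,  1.    ]])}
ring_a_mid top 0.7 [380.8, 247.9] [ 0.3881 -0.155   0.076 ]
ring_a_mid top 0.46 [356.0, 176.4] [ 0.6149 -0.0917  0.076 ]
ring_a_mid top 0.34 [346.2, 192.9] [ 0.5622 -0.0586  0.076 ]
nut_a_mid top 0.65 [385.8, 196.0] [ 0.5479 -0.1806  0.078 ]
nut_a_mid top 0.35 [303.1, 195.3] [0.5581 0.0755 0.078 ]
gate top 0.57 [311.3, 192.5] [0.5685 0.0501 0.07  ]
slot top 0.86 [306.3, 192.0] [0.5706 0.0657 0.07  ]
tray top 0.8 [351.5, 195.0] [ 0.5748 -0.0807  0.    ]
```

```bash
python3 - <<'E'
import cv2
im=cv2.imread('pics/top0.png')
c=im[110:310,210:470]
cv2.imwrite('pics/top0z.png',cv2.resize(c,None,fx=3,fy=3,interpolation=cv2.INTER_CUBIC))
E
```

```text
(no output)
```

View pics/scene0.png

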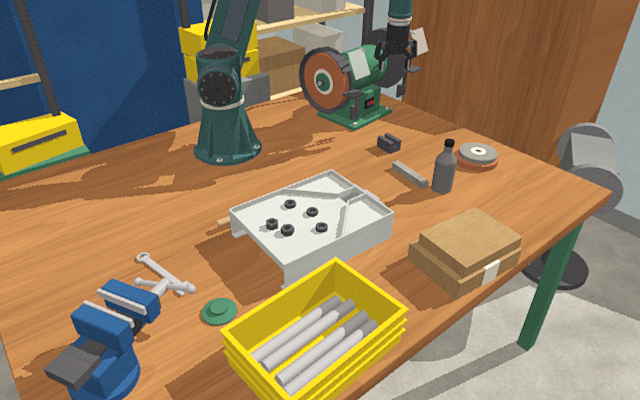

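View pics/top0z.png

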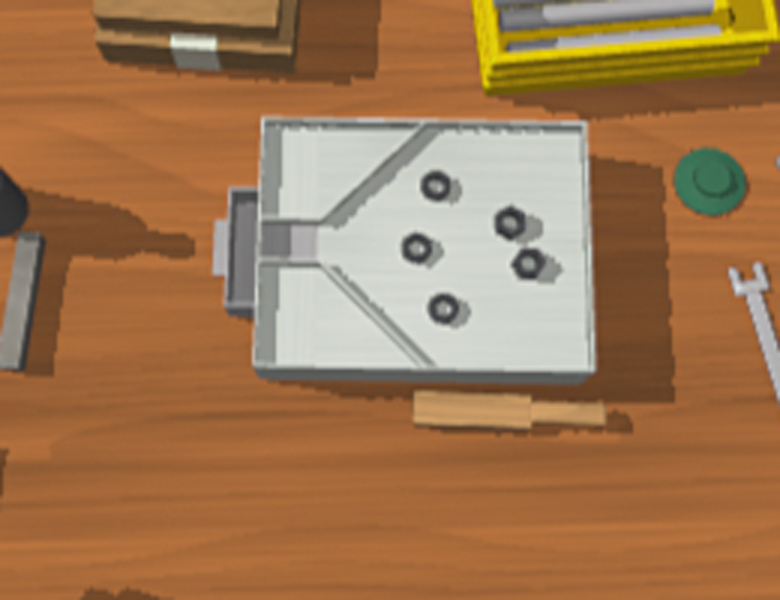

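View pics/top0.png

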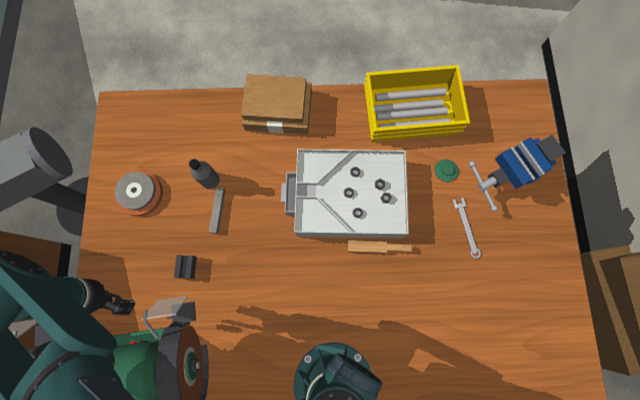

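View pics/wrist0.png

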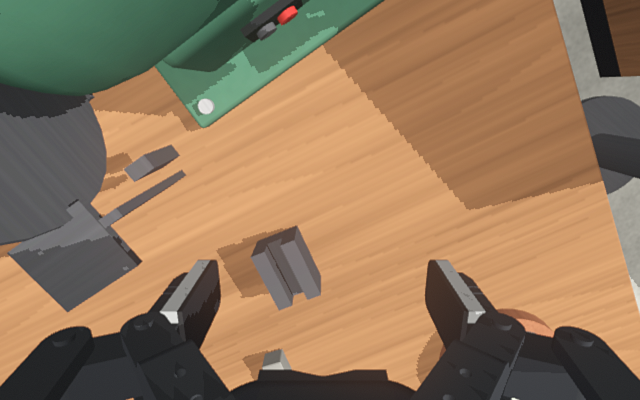

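{"method": "jog_arm", "body": {
  "rows": [
    [-1,0,-0.6,0,0,0.333],
    [-1,0,-0.6,0,0,0.333],
    [-1,0,-0.6,0,0,0.333],
    [-1,0,-0.6,0,0,0.333],
    [-1,0,-0.6,0,0,0.333],
    [-1,0,-0.6,0,0,0.333],
    [-1,0,-0.6,0,0,0.333],
    [-1,0,-0.6,0,0,0.333]
  ],
  "hand": 0.15
}}

```text
time: 1.4
tcp_pos: [0.4037, 0.4474, 0.328]
tcp_rot: [-0.0, 0.359, 0.933, -0.0]
ft_force: [-0.2, 0.3, -0.3]
grip_width: 0.0129
```

{"method": "jog_arm", "body": {
  "rows": [
    [-1,0,0,0,0,0.333],
    [-1,0,0,0,0,0.333],
    [-1,0,0,0,0,0.333],
    [-1,0,0,0,0,0.333],
    [-1,0,0,0,0,0.333],
    [-1,0,0,0,0,0.333],
    [-1,0,0,0,0,0.333],
    [-1,0,0,0,0,0.333]
  ]
}}

```text
time: 2.4
tcp_pos: [0.5089, 0.3275, 0.3273]
tcp_rot: [-0.0, 0.48, 0.877, -0.0]
ft_force: [-0.1, 0.3, -0.7]
grip_width: 0.0126
```

{"method": "jog_arm", "body": {
  "rows": [
    [-1,0,0,0,0,0.333],
    [-1,0,0,0,0,0.333],
    [-1,0,0,0,0,0.333],
    [-1,0,0,0,0,0.333],
    [-1,0,0,0,0,0.333],
    [-1,0,0,0,0,0.333],
    [-1,0,0,0,0,0.333],
    [-1,0,0,0,0,0.333]
  ]
}}

```text
time: 3.4
tcp_pos: [0.5788, 0.1841, 0.3273]
tcp_rot: [-0.0, 0.592, 0.806, -0.0]
ft_force: [0.1, 0.6, 0.4]
grip_width: 0.0128
```

{"method": "jog_arm", "body": {
  "rows": [
    [-1,0,0,0,0,0.333],
    [-1,0,0,0,0,0.333],
    [-1,0,0,0,0,0.333],
    [-1,0,0,0,0,0.333],
    [-1,0,0,0,0,0.333],
    [-1,0,0,0,0,0.333],
    [-1,0,0,0,0,0.333],
    [-1,0,0,0,0,0.333]
  ]
}}

```text
time: 4.4
tcp_pos: [0.6085, 0.0273, 0.3273]
tcp_rot: [0.0, 0.694, 0.72, -0.0]
ft_force: [-0.2, -0.2, 0.0]
grip_width: 0.0128
```

{"method": "jog_arm", "body": {
  "rows": [
    [-1,-0.4,0,0,0,0.333],
    [-1,-0.4,0,0,0,0],
    [-1,-0.4,0,0,0,0],
    [-1,-0.4,0,0,0,0],
    [-1,-0.4,0,0,0,0],
    [-1,0,0,0,0,0],
    [0,0,0,0,0,0]
  ]
}}

```text
time: 5.28
tcp_pos: [0.57, -0.0935, 0.3273]
tcp_rot: [0.0, 0.706, 0.709, 0.0]
ft_force: [-0.1, 0.6, 0.4]
grip_width: 0.0128
```

```bash
python3 - <<'E'
from h import *
np.set_printoptions(precision=4,suppress=True)
s=state();print(s['time'],s['tcp_pos'],s['tcp_rot'],s['grip_width'],s['joint_pos'])
P=camera_params('wrist');im=save('wrist','wrist1');np.save('P1.npy',P,allow_pickle=True)
print(P)
for q,z in [("ring_a_mid",.076),("nut_a_mid",.078),("gate",.07),("slot",.07),("tray",0)]:
    for d in mark_of('wrist',q): print(q,round(d["p"],2),d["position"],pix2z('wrist',d["position"],z,P))
E
```

```text
5.275 [ 0.57   -0.0935  0.3273] [0.0002 0.7057 0.7085 0.    ] 0.012813070667983449 [-0.282   0.2551  1.4226 -0.0002  1.4635 -0.286 ]
{'mtx': array([[353.3786,   0.    , 322.3759],
       [  0.    , 353.3786, 196.7355],
       [  0.    ,   0.    ,   1.    ]]), 'world_to_cam': array([[ 1.    ,  0.0046, -0.    , -0.5702],
       [-0.0044,  0.955 , -0.2967,  0.1587],
       [-0.0014,  0.2966,  0.955 , -0.4431],
       [ 0.    ,  0.    ,  0.    ,  1.    ]])}
ring_a_mid 0.85 [375.4, 155.0] [ 0.6304 -0.0904  0.076 ]
nut_a_mid 0.69 [298.2, 230.3] [ 0.5421 -0.1816  0.078 ]
gate 0.57 [328.6, 32.6] [0.5765 0.0364 0.07  ]
tray 0.73 [318.4, 129.5] [ 0.5653 -0.071   0.    ]
```

View pics/wrist1.png

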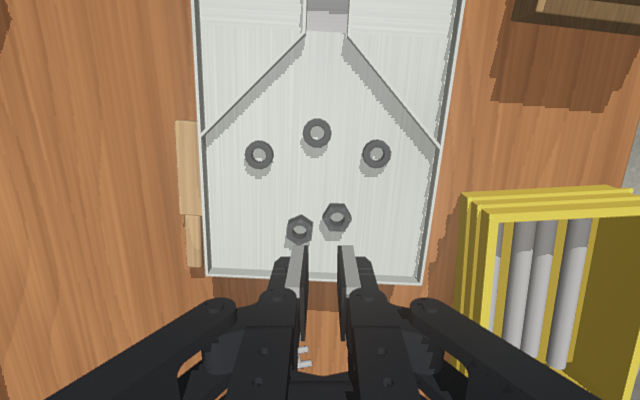

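```bash
python3 - <<'E'
import cv2
im=cv2.imread('pics/wrist1.png')
cv2.imwrite('pics/w1a.png',cv2.resize(im[0:160,180:480],None,fx=2.6,fy=2.6,interpolation=cv2.INTER_CUBIC))
cv2.imwrite('pics/w1b.png',cv2.resize(im[100:300,180:480],None,fx=2.6,fy=2.6,interpolation=cv2.INTER_CUBIC))
E
```

```text
(no output)
```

View pics/w1a.png

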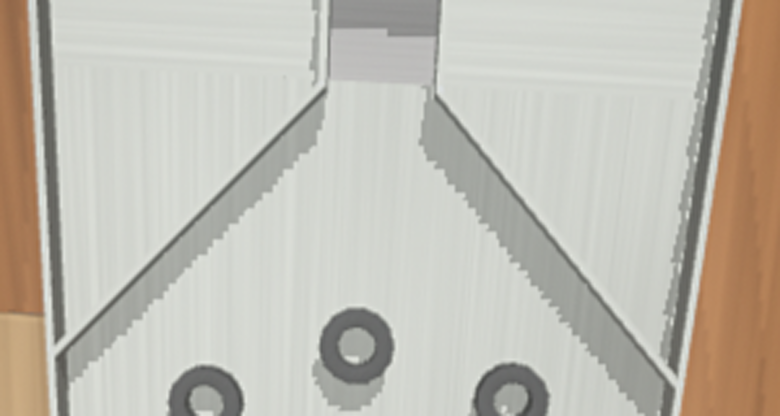

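View pics/w1b.png

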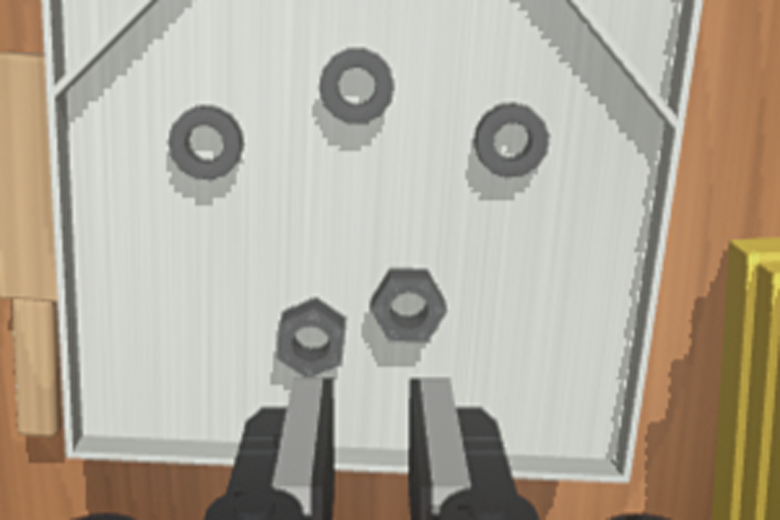

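```bash
cat >> h.py <<'E'
def w2t(p,T=None):
    T=np.load('T.npy') if T is None else T
    d=np.array(p)[:2]-T[:2];c,s=np.cos(T[2]),np.sin(T[2]);return np.array([c*d[0]+s*d[1],-s*d[0]+c*d[1]])
def t2w(p):
    T=np.load('T.npy');c,s=np.cos(T[2]),np.sin(T[2]);return T[:2]+np.array([c*p[0]-s*p[1],s*p[0]+c*p[1]])
E
python3 - <<'E'
from h import *
from scipy.optimize import least_squares
np.set_printoptions(precision=4,suppress=True)
P=np.load('P1.npy',allow_pickle=True).item()
# tray x ~ +y world, tray y ~ -x world
F=[((305.4,35.4),(.105,.021)),((347.7,36.5),(.105,-.021)),((201.9,135.8),(-.004,.130)),((440.4,146.2),(-.004,-.130)),((206.2,276.2),(-.1715,.1315)),((422.3,284.6),(-.1715,-.1315))]
X=np.array([pix2z('wrist',f[0],.086,P)[:2] for f in F]);Y=np.array([f[1] for f in F])
f=lambda T:np.concatenate([w2t(x,T)-y for x,y in zip(X,Y)])
r=least_squares(f,[.57,-.07,1.57]);np.save('T.npy',r.x);print(r.x,r.fun.reshape(-1,2)*1000)
im=cv2.imread('pics/wrist1.png')
for n,(u,v) in dict(r1=(206,142),r2=(356,86),r3=(511,140),n1=(312,334),n2=(408,303)).items():
    p=(180+u/2.6,100+v/2.6); z=.082 if n[0]=='r' else .086
    q=pix2z('wrist',p,z,P);print(n,p,q,w2t(q)*1000)
s=state();print(w2t(s['tcp_pos'])*1000)
# top camera check
Pt=camera_params('top')
for uv in [(355.3,172),(349.3,192.7),(358,213),(380,184),(386.3,198)]:print(w2t(pix2z('top',uv,.083,Pt))*1000)
from scipy.spatial.transform import Rotation as R
print(R.from_quat(np.roll(s['tcp_rot'],-1)).as_matrix())
E
```

```text
[ 0.5696 -0.0722  1.5288] [[-2.0627 -0.169 ]
 [-1.1    -0.3737]
 [ 2.2523 -0.657 ]
 [ 3.0707  0.2233]
 [-1.4455  1.875 ]
 [-0.7148 -0.8987]]
r1 (259.2307692307692, 154.6153846153846) [ 0.5006 -0.0895  0.082 ] [-20.1904  68.2657]
r2 (316.9230769230769, 133.07692307692307) [ 0.5646 -0.0655  0.082 ] [6.4699 5.3271]
r3 (376.53846153846155, 153.84615384615384) [ 0.6307 -0.088   0.082 ] [-13.2615 -61.6568]
n1 (300.0, 228.46153846153845) [ 0.5448 -0.1759  0.086 ] [-104.6526   20.4286]
n2 (336.9230769230769, 216.53846153846155) [ 0.5878 -0.1608  0.086 ] [-87.7768 -21.8969]
[-18.9426  -1.0845]
[-14.9576 -58.2455]
[4.0667 9.1345]
[-22.2635  72.9962]
[-91.4441 -19.9371]
[-109.8369   24.7706]
[[-0.007   1.     -0.0002]
 [ 1.      0.007   0.0002]
 [ 0.0002 -0.0002 -1.    ]]
```

{"method": "jog_arm", "body": {
  "rows": [
    [-0.7,-0.3,1,0,0,0.49],
    [0,0,1,0,0,0],
    [0,0,1,0,0,0],
    [0,0,1,0,0,0],
    [0,0,1,0,0,0],
    [0,0,1,0,0,0],
    [0,0,1,0,0,0],
    [0,0,1,0,0,0]
  ]
}}

```text
time: 6.58
tcp_pos: [0.5641, -0.1053, 0.1667]
tcp_rot: [0.0, 0.722, 0.692, 0.0]
ft_force: [0.6, -0.6, 1.1]
grip_width: 0.0127
```

{"method": "jog_arm", "body": {
  "rows": [
    [0,0,1,0,0,0],
    [0,0,1,0,0,0],
    [0,0,1,0,0,0],
    [0,0,0.6,0,0,0],
    [0,0,0.4,0,0,0],
    [0,0,0,0,0,0]
  ]
}}

```text
time: 7.32
tcp_pos: [0.5637, -0.1057, 0.087]
tcp_rot: [-0.0, 0.722, 0.692, -0.0]
ft_force: [-0.7, 0.2, 0.6]
grip_width: 0.0131
```

```bash
cat > look.py <<'E'
from h import *
import sys
np.set_printoptions(precision=4,suppress=True)
s=state();P=camera_params('wrist');n=sys.argv[1];im=save('wrist',n)
from scipy.spatial.transform import Rotation as R
m=R.from_quat(np.roll(s['tcp_rot'],-1)).as_matrix()
print('t',s['time'],'tcp tray',w2t(s['tcp_pos'])*1000,'z',s['tcp_pos'][2],'toolx rel yaw',np.arctan2(m[1,0],m[0,0])-np.load('T.npy')[2],'F',s['ft_force'],s['grip_width'])
np.save('P_'+n+'.npy',P,allow_pickle=True)
# dark blobs inside tray on top plane
for q,z in (("ring_a",.070),("nut_a",.070)):
    for d in cut_out('wrist',q):
        if d['p']<.3: continue
        b=d['box'];c=pix2z('wrist',b[:2],z+(.009 if q[0]=='r' else .012),P);print(q,round(d['p'],2),np.round(b),w2t(c)*1000)
big=im[:,:,::-1].copy()
for g in [(105,21),(105,-21),(-4,130),(-4,-130)]:
    u=proj('wrist',[*t2w(np.array(g)/1000),.086],P); cv2.circle(big,tuple(int(round(a)) for a in u),3,(0,0,255),1)
cv2.imwrite(f'pics/{n}m.png',big)
E
python3 look.py w2
```

```text
t 7.325 tcp tray [-33.7657   4.4573] z 0.08703005948215842 toolx rel yaw -0.0006448112673489437 F [-0.7351  0.2408  0.6116] 0.013050741763499008
ring_a 0.66 [182. 230.  77.  69.] [-20.508   68.3182]
ring_a 0.63 [321. 173.  71.  71.] [6.1712 4.2683]
nut_a 0.71 [308. 361.  22.  30.] [-92.0945  11.1645]
nut_a 0.59 [343. 358.   8.  35.] [-89.7043  -6.6865]
nut_a 0.45 [183. 229.  76.  71.] [-18.8725  66.8982]
```

View pics/w2m.png

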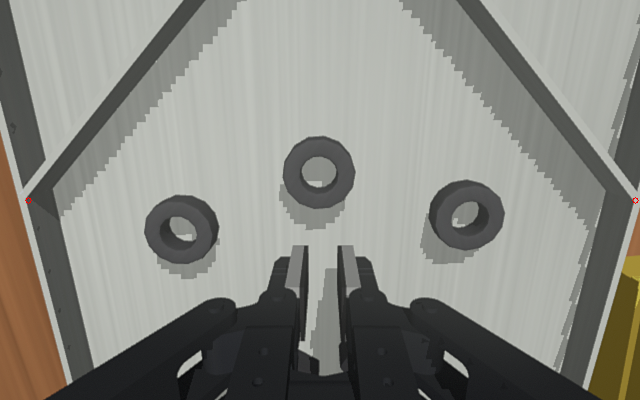

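{"method": "jog_arm", "body": {
  "rows": [
    [0,0,0.4,0,0,0],
    [0,0,0.25,0,0,0],
    [0.3,0,0,0,0,0],
    [0.3,0,0,0,0,0],
    [0.3,0,0,0,0,0],
    [0.4,0.02,0,0,0,0],
    [0.4,0.03,0,0,0,0],
    [0.4,0.03,0,0,0,0]
  ]
}}

```text
time: 8.48
tcp_pos: [0.5674, -0.0634, 0.0744]
tcp_rot: [0.0, 0.722, 0.692, -0.0]
ft_force: [0.1, -0.8, 0.0]
grip_width: 0.0126
```

{"method": "jog_arm", "body": {
  "rows": [
    [0.4,0.03,0,0,0,0],
    [0.4,0.03,0,0,0,0],
    [0.4,0.03,0,0,0,0],
    [0.4,0.03,0,0,0,0],
    [0.3,0.02,0,0,0,0],
    [0.1,0,0,0,0,0]
  ]
}}

```text
time: 9.22
tcp_pos: [0.5718, -0.0237, 0.0743]
tcp_rot: [-0.0, 0.722, 0.692, -0.0]
ft_force: [0.5, 0.5, -0.4]
grip_width: 0.0128
```

```bash
python3 look.py w3
```

```text
t 9.225 tcp tray [48.5059 -0.1295] z 0.07427902868705748 toolx rel yaw -0.0004359591899636417 F [ 0.5419  0.5295 -0.3775] 0.012774661739438104
ring_a 0.8 [444. 374.  53.  50.] [ -8.4765 -59.6091]
ring_a 0.75 [324. 212.  77.  75.] [74.866  -1.4202]
ring_a 0.65 [187. 368.  20.  10.] [-4.6083 64.6352]
```

View pics/w3m.png

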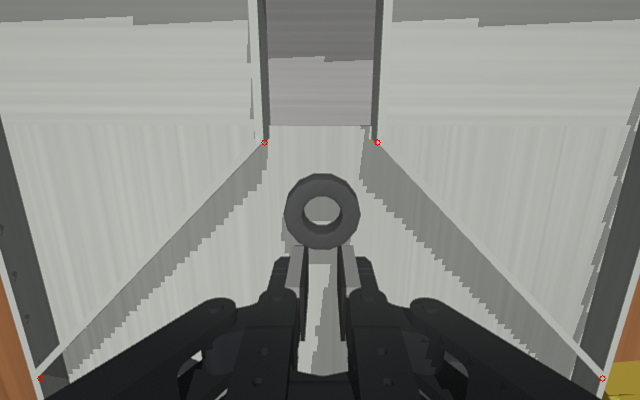

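{"method": "jog_arm", "body": {
  "rows": [
    [0.3,0,0,0,0,0],
    [0.3,0,0,0,0,0],
    [0.3,0,0,0,0,0],
    [0.3,0,0,0,0,0],
    [0.3,0,0,0,0,0],
    [0.2,0,0,0,0,0],
    [0.15,0,0,0,0,0],
    [0.1,0,0,0,0,0]
  ]
}}

```text
time: 10.38
tcp_pos: [0.5734, 0.015, 0.0743]
tcp_rot: [-0.0, 0.722, 0.692, -0.0]
ft_force: [0.6, -0.4, 0.4]
grip_width: 0.0127
```

```bash
python3 look.py w4
```

```text
t 10.375 tcp tray [87.2899 -0.1364] z 0.0742933503992902 toolx rel yaw -0.0008061747531977748 F [ 0.6049 -0.4166  0.3599] 0.012738398659885877
ring_a 0.6 [324. 202.  76.  69.] [118.0744  -1.547 ]
```

View pics/w4m.png

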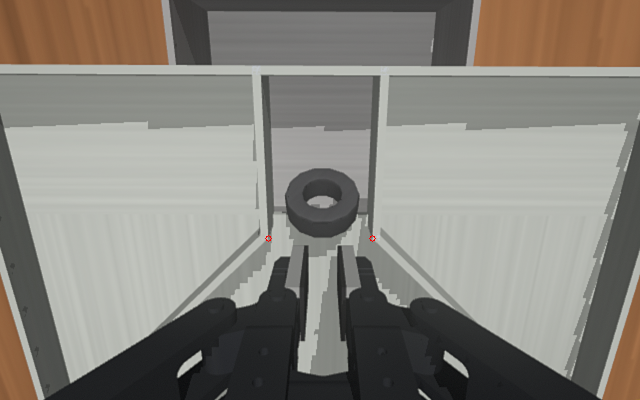

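{"method": "jog_arm", "body": {
  "rows": [
    [-0.2,0,-0.6,0,0,0],
    [-0.4,0.2,-1,0,0,0],
    [-1,0.7,-1,0,0,0],
    [-1,0.7,-0.4,0,0,0],
    [-1,0.7,0,0,0,0],
    [-1,0.7,0,0,0,0],
    [-1,0.7,0,0,0,0],
    [-0.9,0.65,0,0,0,0]
  ]
}}

```text
time: 11.52
tcp_pos: [0.6551, -0.1202, 0.1336]
tcp_rot: [-0.001, 0.722, 0.692, -0.0]
ft_force: [0.5, -0.5, -0.3]
grip_width: 0.013
```

{"method": "jog_arm", "body": {
  "rows": [
    [0,0,0,0,0,-1],
    [0,0,0,0,0,-1],
    [0,0,0,0,0,-1],
    [0,0,0,0,0,-1],
    [0,0,0,0,0,-1],
    [0,0,0,0,0,-1],
    [0,0,0,0,0,-1],
    [0,0,0,0,0,0]
  ]
}}

```text
time: 12.52
tcp_pos: [0.6548, -0.1192, 0.1338]
tcp_rot: [-0.0, 0.442, 0.897, -0.0]
ft_force: [0.3, 0.2, -0.3]
grip_width: 0.0129
```

```bash
python3 look.py w5; python3 -c "
from h import *
save('top','top5');im=cv2.imread('pics/top5.png');cv2.imwrite('pics/top5z.png',cv2.resize(im[130:260,250:450],None,fx=4,fy=4,interpolation=cv2.INTER_CUBIC))"
```

```text
t 12.525 tcp tray [-43.383  -87.1028] z 0.1338014411281373 toolx rel yaw 0.6981291476336589 F [ 0.2811  0.1504 -0.3208] 0.012901015883905272
ring_a 0.87 [322. 156.  59.  53.] [-13.9238 -62.9042]
ring_a 0.65 [114.  18.  72.  35.] [-27.2815  63.315 ]
nut_a 0.73 [105. 188.  76.  65.] [-107.6876   20.9414]
nut_a 0.59 [184. 212.  59.  61.] [-91.0062 -21.7892]
```

View pics/w5m.png

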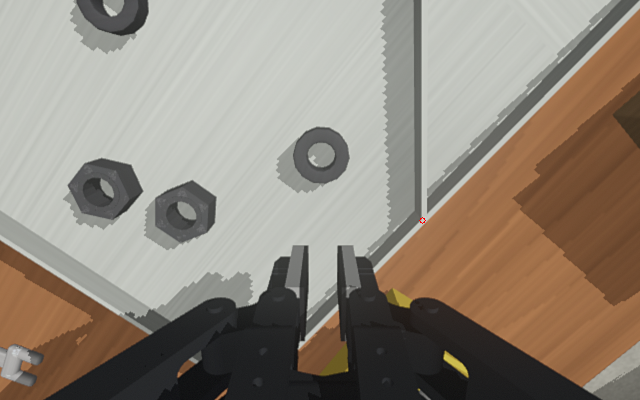

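View pics/top5z.png

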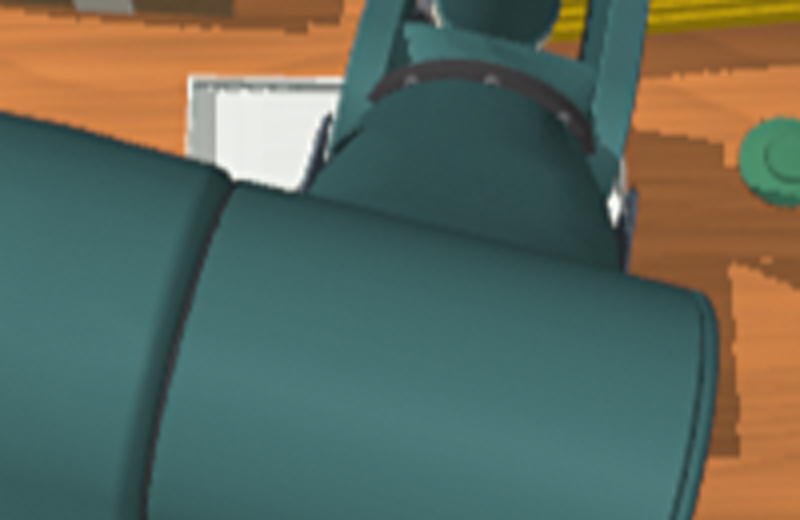

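{"method": "jog_arm", "body": {
  "rows": [
    [0,0,1,0,0,0],
    [0,0,1,0,0,0],
    [0,0,0.6,0,0,0],
    [0,0,0.38,0,0,0],
    [0.3,0,0,0,0,0],
    [0.3,0,0,0,0,0],
    [0.3,0,0,0,0,0],
    [0.3,0,0,0,0,0]
  ]
}}

```text
time: 13.72
tcp_pos: [0.6402, -0.0995, 0.0753]
tcp_rot: [0.0, 0.441, 0.897, 0.0]
ft_force: [1.0, -0.8, 0.4]
grip_width: 0.0129
```

{"method": "jog_arm", "body": {
  "rows": [
    [0.4,0,0,0,0,0],
    [0.4,0,0,0,0,0],
    [0.4,0,0,0,0,0],
    [0.4,0,0,0,0,0],
    [0.4,0,0,0,0,0],
    [0.4,0,0,0,0,0],
    [0.4,0,0,0,0,0],
    [0.35,0,0,0,0,0]
  ]
}}

```text
time: 14.72
tcp_pos: [0.6012, -0.0495, 0.0747]
tcp_rot: [-0.0, 0.441, 0.897, -0.0]
ft_force: [0.3, -0.8, 0.4]
grip_width: 0.0131
```

```bash
python3 look.py w6
```

```text
t 14.725 tcp tray [ 24.001  -30.6236] z 0.07467851150586105 toolx rel yaw 0.6991574180508868 F [ 0.3313 -0.7669  0.3995] 0.013138302972851927
ring_a 0.84 [ 69. 202.  94.  77.] [-19.7626  68.4607]
ring_a 0.75 [323. 210.  77.  77.] [ 44.8714 -14.0173]
ring_a 0.68 [405.  42.  50.  61.] [113.2234   4.6677]
nut_a 0.81 [ 60. 376.  84.  48.] [-98.9147  28.7918]
```

View pics/w6m.png

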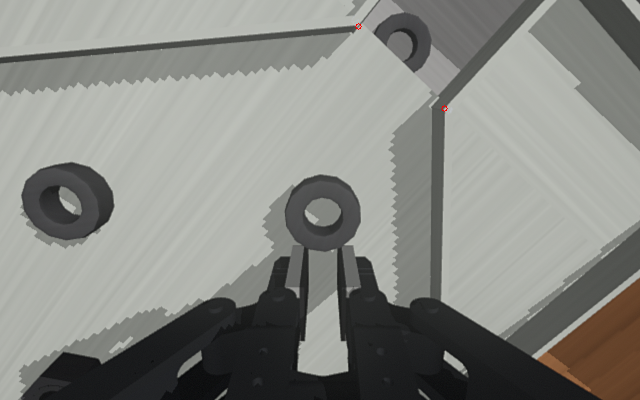

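{"method": "jog_arm", "body": {
  "rows": [
    [0.35,0,0,0,0,0],
    [0.35,0,0,0,0,0],
    [0.2,0,0,0,0,0],
    [0.04,-0.064,0,0,0,0.5],
    [0.06,-0.128,0,0,0,1],
    [0.06,-0.128,0,0,0,1],
    [0.06,-0.128,0,0,0,1],
    [0.06,-0.128,0,0,0,1]
  ]
}}

```text
time: 15.88
tcp_pos: [0.5776, -0.0359, 0.0747]
tcp_rot: [-0.0, 0.631, 0.775, -0.0]
ft_force: [0.4, -0.6, 0.5]
grip_width: 0.0128
```

{"method": "jog_arm", "body": {
  "rows": [
    [0.06,-0.128,0,0,0,1],
    [0.06,-0.128,0,0,0,1],
    [0.06,-0.064,0,0,0,0.5]
  ]
}}

```text
time: 16.25
tcp_pos: [0.5708, -0.0331, 0.0747]
tcp_rot: [-0.0, 0.723, 0.691, -0.0]
ft_force: [0.2, -0.1, 0.2]
grip_width: 0.0131
```

```bash
python3 look.py w7
```

```text
t 16.25 tcp tray [39.0852  0.4677] z 0.0746690118814411 toolx rel yaw -0.003079325515449316 F [ 0.1997 -0.0767  0.1816] 0.013143237805415554
ring_a 0.64 [324.  67.  54.  61.] [122.0952  -1.0897]
ring_a 0.61 [320. 212.  77.  75.] [65.3948  0.7435]
ring_a 0.43 [192. 364.  24.  18.] [-12.1687  62.6851]
```

View pics/w7m.png

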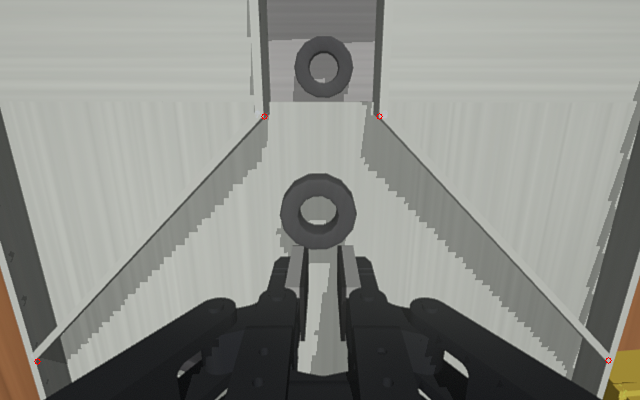

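```bash
python3 - <<'E'
from h import *
P=np.load('P_w7.npy',allow_pickle=True).item();W=P['world_to_cam']
im=cv2.imread('pics/w7.png')
cv2.imwrite('pics/w7z.png',cv2.resize(im[0:130,240:400],None,fx=4.5,fy=4.5,interpolation=cv2.INTER_CUBIC))
for z in (.01,.03,.045,.07):
    p=pix2z('wrist',(323.5,67),z,P);d=-(W[:3,:3]@p+W[:3,3])[2];print(z,w2t(p)*1000,'width px',353.4*.032/d)
E
```

```text
0.01 [125.64467538  -0.91406518] width px 57.94959959414369
0.03 [124.62613615  -0.86881058] width px 64.12706564933971
0.045 [123.86223172  -0.83486962] width px 69.69958219031972
0.07 [122.58905768  -0.77830137] width px 81.50378065265866
```

View pics/w7z.png

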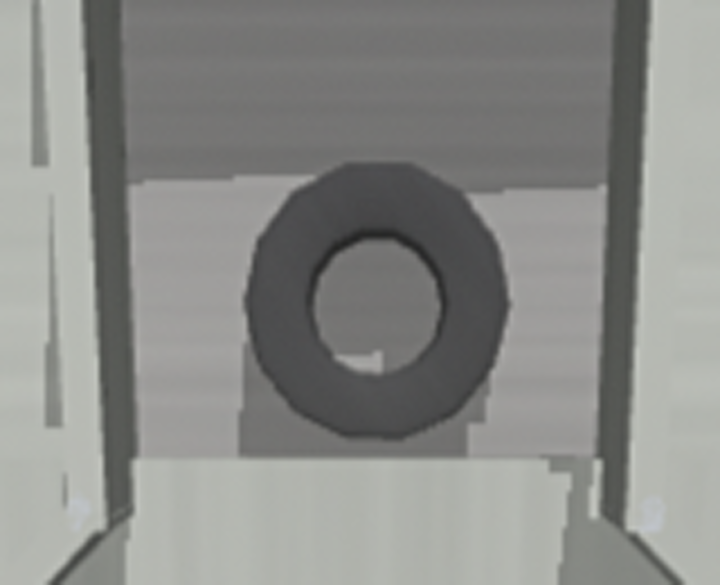

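{"method": "jog_arm", "body": {
  "rows": [
    [0.35,0.03,0,0,0,0],
    [0.4,0.03,0,0,0,0],
    [0.35,0,0,0,0,0],
    [0.3,0,0,0,0,0],
    [0.3,0,0,0,0,0],
    [0.3,0,0,0,0,0],
    [0.3,0,0,0,0,0],
    [0.15,0,0,0,0,0]
  ]
}}

```text
time: 17.4
tcp_pos: [0.5745, 0.0161, 0.0747]
tcp_rot: [-0.0, 0.722, 0.692, 0.0]
ft_force: [0.6, 0.3, -0.3]
grip_width: 0.013
```

{"method": "jog_arm", "body": {
  "rows": [
    [0.08,0,0,0,0,0],
    [0,0,0,0,0,0],
    [0,0,0,0,0,0]
  ]
}}

```text
time: 17.77
tcp_pos: [0.5745, 0.0171, 0.0747]
tcp_rot: [0.0, 0.722, 0.692, -0.0]
ft_force: [-0.5, -0.9, 0.7]
grip_width: 0.013
```

```bash
python3 look.py w8
```

```text
t 17.775 tcp tray [89.3863 -1.1749] z 0.07467705358117091 toolx rel yaw -0.0010559277747674845 F [-0.4591 -0.872   0.7335] 0.012966093715418686
ring_a 0.65 [323. 149.  58.  57.] [141.9933  -2.1075]
```

View pics/w8m.png

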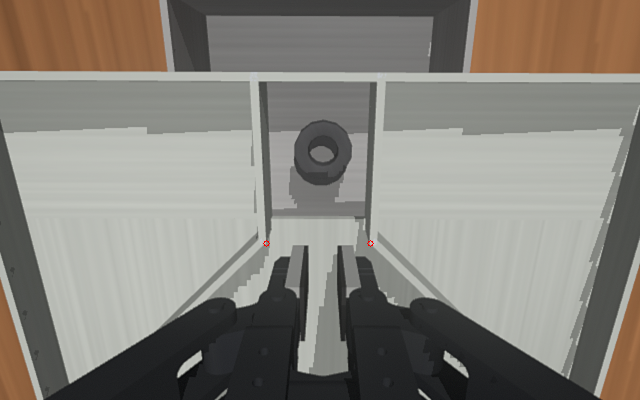

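{"method": "jog_arm", "body": {
  "rows": [
    [-0.2,0,-0.6,0,0,0],
    [-0.5,-0.2,-1,0,0,0],
    [-1,-0.75,-1,0,0,0],
    [-1,-0.75,-0.4,0,0,0],
    [-1,-0.75,0,0,0,0],
    [-1,-0.75,0,0,0,0],
    [-1,-0.75,0,0,0,0],
    [-1,-0.75,0,0,0,0]
  ]
}}

```text
time: 18.92
tcp_pos: [0.4747, -0.1136, 0.1356]
tcp_rot: [0.001, 0.722, 0.692, 0.0]
ft_force: [-0.0, 0.3, -0.2]
grip_width: 0.0128
```

{"method": "jog_arm", "body": {
  "rows": [
    [-0.3,-0.05,0,0,0,1],
    [0,0,0,0,0,1],
    [0,0,0,0,0,1],
    [0,0,0,0,0,1],
    [0,0,0,0,0,1],
    [0,0,0,0,0,1],
    [0,0,0,0,0,1],
    [0,0,0,0,0,0]
  ]
}}

```text
time: 19.92
tcp_pos: [0.4739, -0.1189, 0.1354]
tcp_rot: [0.0, 0.915, 0.403, 0.0]
ft_force: [0.5, -0.6, 0.8]
grip_width: 0.0129
```

```bash
python3 look.py w9
```

```text
t 19.925 tcp tray [-50.6798  93.6822] z 0.13544214119186285 toolx rel yaw -0.7000698902515378 F [ 0.4874 -0.5745  0.8102] 0.012860644554216979
ring_a 0.88 [322. 156.  60.  58.] [-21.4048  68.6978]
nut_a 0.89 [476. 218.  67.  60.] [-108.0607   22.0337]
nut_a 0.59 [523. 149.  68.  63.] [-89.8168 -20.2283]
```

View pics/w9m.png

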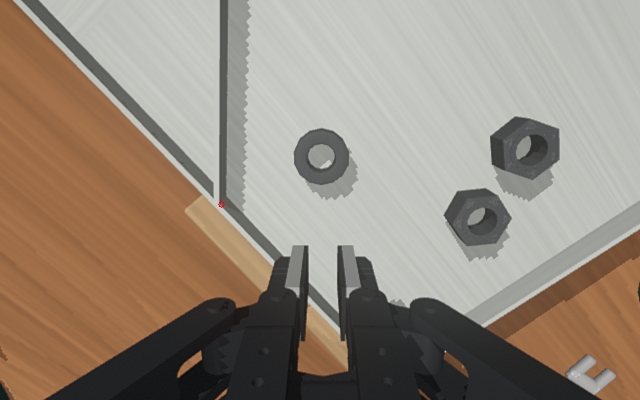

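{"method": "jog_arm", "body": {
  "rows": [
    [0,0,1,0,0,0],
    [0,0,1,0,0,0],
    [0,0,0.7,0,0,0],
    [0,0,0.35,0,0,0],
    [0.3,0,0,0,0,0],
    [0.3,0,0,0,0,0],
    [0.3,0,0,0,0,0],
    [0.3,0,0,0,0,0]
  ]
}}

```text
time: 21.08
tcp_pos: [0.4904, -0.1006, 0.0741]
tcp_rot: [0.0, 0.915, 0.402, 0.0]
ft_force: [0.4, -0.1, -0.2]
grip_width: 0.0129
```

{"method": "jog_arm", "body": {
  "rows": [
    [0.4,0,0,0,0,0],
    [0.4,0,0,0,0,0],
    [0.4,0,0,0,0,0],
    [0.4,0,0,0,0,0],
    [0.4,0,0,0,0,0],
    [0.4,0,0,0,0,0],
    [0.4,0,0,0,0,0],
    [0.4,0,0,0,0,0]
  ]
}}

```text
time: 22.08
tcp_pos: [0.5335, -0.0534, 0.0737]
tcp_rot: [0.0, 0.916, 0.402, -0.0]
ft_force: [0.0, 0.2, -0.5]
grip_width: 0.0128
```

```bash
python3 look.py w10
```

```text
t 22.075 tcp tray [17.2934 36.8859] z 0.07366923830441663 toolx rel yaw -0.7008812653818053 F [ 0.0266  0.1773 -0.4674] 0.012773844379627107
ring_a 0.8 [244.  25.  48.  49.] [109.236   -4.8524]
ring_a 0.69 [324. 212.  78.  78.] [37.3301 18.844 ]
ring_a 0.58 [233.  23.  69.  46.] [112.4176  -2.2277]
nut_a 0.67 [564. 352.  90.  79.] [-85.743  -22.4052]
```

View pics/w10m.png

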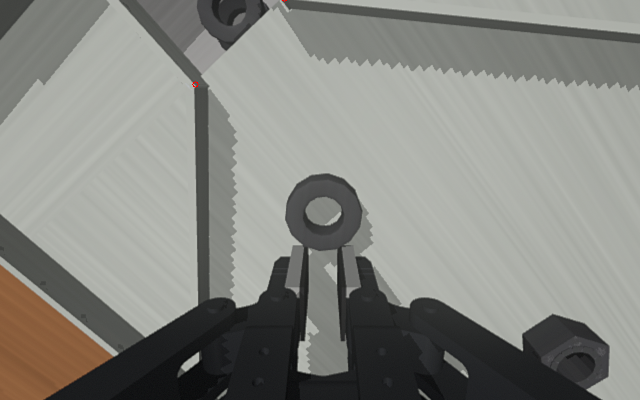

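{"method": "jog_arm", "body": {
  "rows": [
    [0.4,0,0,0,0,0],
    [0.4,0,0,0,0,0],
    [0.4,0,0,0,0,0],
    [0.2,0,0,0,0,0],
    [0.05,0.064,0,0,0,-0.5],
    [0.06,0.128,0,0,0,-1],
    [0.06,0.128,0,0,0,-1],
    [0.06,0.128,0,0,0,-1]
  ]
}}

```text
time: 23.22
tcp_pos: [0.5622, -0.0345, 0.0737]
tcp_rot: [0.0, 0.831, 0.557, -0.0]
ft_force: [0.1, -1.2, -0.7]
grip_width: 0.0128
```

{"method": "jog_arm", "body": {
  "rows": [
    [0.06,0.128,0,0,0,-1],
    [0.06,0.128,0,0,0,-1],
    [0.06,0.128,0,0,0,-1],
    [0.05,0.064,0,0,0,-0.5]
  ]
}}

```text
time: 23.72
tcp_pos: [0.5721, -0.0324, 0.0737]
tcp_rot: [0.0, 0.721, 0.693, -0.0]
ft_force: [0.1, 0.5, 0.5]
grip_width: 0.0127
```

```bash
python3 look.py w11
```

```text
t 23.725 tcp tray [39.855  -0.8177] z 0.07371953098029198 toolx rel yaw 0.0013746128438207883 F [0.0644 0.5175 0.4827] 0.012740101741807085
ring_a 0.88 [322.  66.  57.  62.] [123.0977  -1.1961]
ring_a 0.82 [325.  50.  62.  64.] [128.565   -2.2702]
ring_a 0.62 [326. 214.  79.  78.] [65.8572 -2.9145]
nut_a 0.75 [324. 215.  82.  78.] [66.4711 -1.9498]
nut_a 0.55 [321. 200. 637. 400.] [72.6414 -0.93  ]
```

View pics/w11m.png

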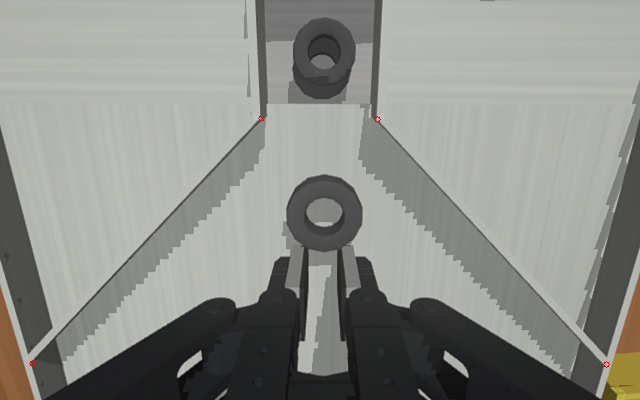

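{"method": "jog_arm", "body": {
  "rows": [
    [0.35,-0.04,0,0,0,0],
    [0.4,-0.04,0,0,0,0],
    [0.35,0,0,0,0,0],
    [0.3,0,0,0,0,0],
    [0.3,0,0,0,0,0],
    [0.3,0,0,0,0,0],
    [0.3,0,0,0,0,0],
    [0.15,0,0,0,0,0]
  ]
}}

```text
time: 24.88
tcp_pos: [0.5723, 0.017, 0.0737]
tcp_rot: [-0.0, 0.722, 0.692, -0.0]
ft_force: [0.0, -0.8, -0.3]
grip_width: 0.0133
```

{"method": "jog_arm", "body": {
  "rows": [
    [0.08,0,0,0,0,0],
    [0,0,0,0,0,0],
    [0,0,0,0,0,0]
  ]
}}

```text
time: 25.25
tcp_pos: [0.5724, 0.018, 0.0737]
tcp_rot: [0.0, 0.722, 0.692, -0.0]
ft_force: [0.6, 0.8, -0.5]
grip_width: 0.0129
```

```bash
python3 look.py w12
```

```text
t 25.25 tcp tray [90.2264  1.0423] z 0.07368807898196343 toolx rel yaw -0.0010245453956911899 F [ 0.6066  0.8237 -0.5015] 0.012928810485715833
ring_a 0.97 [325. 150.  63.  60.] [142.6093  -0.5172]
ring_a 0.85 [322. 163.  34.  45.] [137.6306   0.584 ]
ring_a 0.54 [327. 157.  33.  45.] [139.9533  -1.5457]
```

View pics/w12m.png

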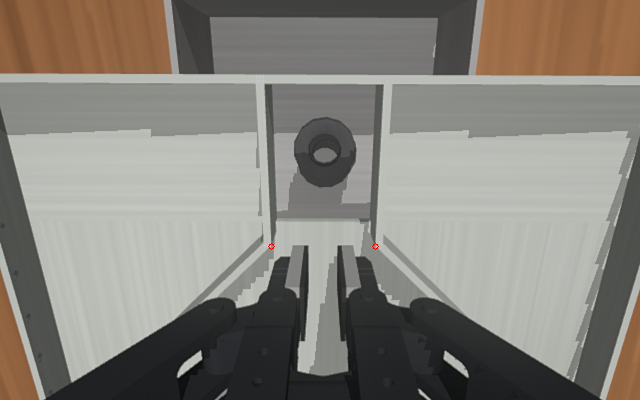

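{"method": "jog_arm", "body": {
  "rows": [
    [-0.2,0,-0.6,0,0,0],
    [-0.5,0,-1,0,0,0],
    [-1,0,-1,0,0,0],
    [-1,0,-1,0,0,0],
    [-0.5,0,-1,0,0,0],
    [0,0,-1,0,0,0],
    [0,0,-1,0,0,0],
    [0,0,0,0,0,0]
  ]
}}

```text
time: 26.4
tcp_pos: [0.571, -0.0463, 0.208]
tcp_rot: [0.002, 0.722, 0.692, 0.001]
ft_force: [1.0, -0.7, -0.8]
grip_width: 0.0131
```

```bash
python3 look.py w13; python3 - <<'E'
from h import *
im=cv2.imread('pics/w12.png')
a=cv2.resize(im[70:230,240:400],None,fx=3,fy=3,interpolation=cv2.INTER_CUBIC)
cv2.imwrite('pics/w12z.png',a)
im=cv2.imread('pics/w13.png')
save('scene','scene13');s=cv2.imread('pics/scene13.png');cv2.imwrite('pics/s13z.png',cv2.resize(s[140:300,200:460],None,fx=3,fy=3,interpolation=cv2.INTER_CUBIC))
P=np.load('P_w12.npy',allow_pickle=True).item();W=P['world_to_cam']
for z in (.016,.028,.040,.052,.07):
    p=pix2z('wrist',(325,147),z,P);d=-(W[:3,:3]@p+W[:3,3])[2];print(z,w2t(p)*1000,'width px',353.4*.032/d)
E
```

```text
t 26.4 tcp tray [25.8713 -0.2762] z 0.20795288509208215 toolx rel yaw -0.0011411170997635 F [ 0.9945 -0.7384 -0.7821] 0.013096145480894694
ring_a 0.91 [326.  52.  28.  35.] [125.4172  -3.7593]
ring_a 0.91 [324.  59.  37.  34.] [120.9435  -2.3316]
ring_a 0.83 [322.  43.  40.  40.] [131.551   -0.9071]
nut_a 0.57 [306. 331.  18.  37.] [-108.5243   13.7525]
nut_a 0.57 [333. 314.  12.  42.] [-90.8815 -10.7642]
0.016 [133.62484118  -1.06594563] width px 56.18371581767896
0.028 [135.57573934  -0.9833938 ] width px 59.757876516495294
0.04 [137.5266375   -0.90084196] width px 63.81767617090064
0.052 [139.47753566  -0.81829013] width px 68.46930858372309
0.07 [142.4038829   -0.69446238] width px 76.87429046390865
```

View pics/w13m.png

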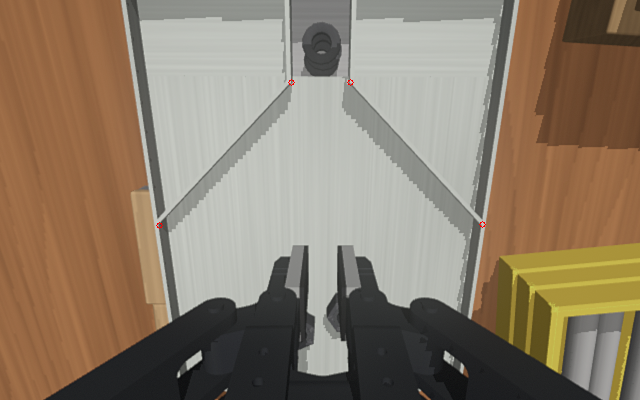

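View pics/w12z.png

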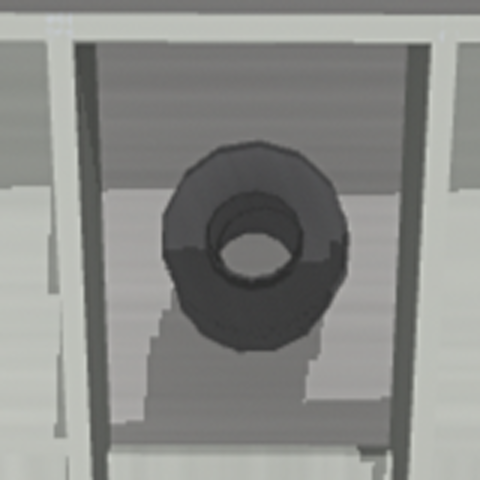

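View pics/s13z.png

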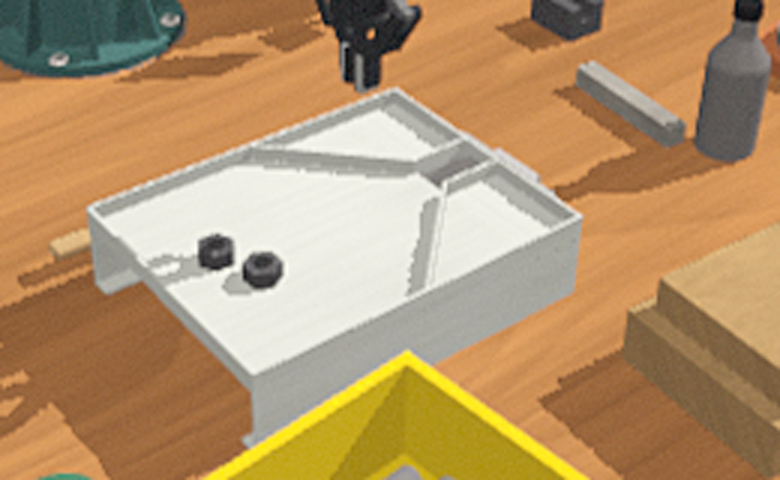

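```bash
python3 -c "
from bench import *
print(hand_in())"
```

```text
the job is handed in; nothing more can be done
None
```

I pushed the three rings one at a time through the gate with nearly shut fingertips, about 4 mm above the tray floor, and handed the job in at about 26 s of the 64 s allowed.

- **Rings:** The first ring was seen flat in the pan before the second went through. The second was down before the third was moved. In the last pictures no ring is left on the tray, and the three appear to lie flat in one stack. The stack's visible width puts its top face about 40 mm above the bench. That puts the top ring's centre near 34 mm, against a limit of 55 mm.
- **Nuts:** Both still lie flat near tray (-108, 20) mm and (-90, -21) mm. I never touched them.
- **Bystanders:** I did not go near them. The scene picture showed the brush, stone, oil bottle and V-block in place; the wrench and flange were out of that crop.
- **Forces:** Wrist force readings stayed near noise, at about 1 N. The gripper ended clear of everything, 0.21 m above the bench.

**Disagreements:**
- The top and wrist cameras differed by up to about 5 mm on part positions. I used the wrist camera.
- In the late close-ups the network gave overlapping ring boxes for the stack. It also once labelled a ring as a nut. I settled those by looking at the pictures.

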